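Empty the sorting tray through its slide gate

ROBOT

A 6-joint arm with a two-finger parallel gripper is mounted at the origin on a cart in front of the work surface, level with it; the furniture and walls round the work are solid. World frame = base frame: x ahead of the robot, y to its left, z up, the work surface at z = 0. Lengths are in m, angles in rad, forces in N, time in s.
With the tool pointing down it reaches from about 0.3 to 0.775 m from the base axis. Payload 14.6 kg.
Tool frame: the origin (TCP) lies between the finger pads; the fingertips stand ctrl.tip_extent ahead of it and the grasp point (between the pads) lies 3 mm ahead of it (ctrl.tip_extent is the distance from the TCP to the fingertips, in m); z points along the fingers, y is the line along which they close (so a half turn about z gives the same grasp; the last joint's range is limited). The gripper opens to 94 mm and grips with 3 to 60 N. Pads are 16 mm wide; open, the fingers measure 119 mm over their backs; the gripper's body (75 mm by 177 mm) begins 78 mm behind the grasp point.
Start: joints at [-1.393, 0.3, 1.521, -0, 1.321, -0.067], TCP at [0.133, -0.534, 0.227] pointing down, gripper open.
Joint ranges: [-3.03, 3.03], [-0.79, 2.21], [0.23, 2.52], [-1.04, 4.18], [0, 3.07], [-2.55, 2.55]. Speed limits (rad/s): [2.22, 2.22, 2.57, 3.14, 3.14, 3.14].

INTERFACE

Orientations are given as [roll, pitch, yaw] about the fixed x, y, z axes, in that order (R = Rz(yaw) Ry(pitch) Rx(roll)).
In Python, from station import ctrl gives the robot as it stands.
- The arm moves only by the tool shift_gripper, called after "Request:" as name(argument=value, ...) on one line, values as JSON. Schema: {"type":"object","properties":{"increments":{"type":"object","properties":{"x":{"type":"array","items":{"type":"number"},"minItems":1,"maxItems":10},"y":{"type":"array","items":{"type":"number"},"minItems":1,"maxItems":10},"z":{"type":"array","items":{"type":"number"},"minItems":1,"maxItems":10},"wx":{"type":"array","items":{"type":"number"},"minItems":1,"maxItems":10},"wy":{"type":"array","items":{"type":"number"},"minItems":1,"maxItems":10},"wz":{"type":"array","items":{"type":"number"},"minItems":1,"maxItems":10}},"additionalProperties":false,"required":["x","y","z","wx","wy","wz"]},"jaw":{"type":"number"},"clamp_n":{"type":"number"},"only":{"type":"string"},"quiet":{"type":"boolean"},"lines":{"type":"string"}},"required":["increments"],"additionalProperties":false}. increments is an object with one list for each field, all of the same length, 1 to 10, a row being the entries at one place: x, y, z (the shift in shares of the most that a row can go, 1 being 50 mm), wx, wy, wz (a rotation vector in units of 0.1 rad); each row shifts and turns the commanded pose from where the row before left it, along the tool's axes as they then stand; what a row does not reach is not made up. A row lasts 1/10 s, in which the tool goes at most 0.05 m and 0.15 rad, less where a joint would pass 70% of its speed; a pose out of reach is approached as far as the arm can. jaw is the finger opening in m, set as the call begins (left out keeps the last). The fingers move at their own pace and stop on an object; clamp_n is the grip in N (left out, the last holds). Time passes only in rows, so rows that do not move let the fingers close. The tool returns the time, the measured TCP pose, the force, the opening and the grip force at its end. only (a regular expression) keeps the lines of the reply that match it, lines (a string "A,B") keeps lines A to B, and quiet returns only ok. Input that does not fit is refused with a message, and nothing moves.
- ctrl.get_obs(): the state, without advancing time (a new reading comes with each control period).
- ctrl.camera(name): name is "scene" or "top"; returns a dict with "pixels" (480x640x3 uint8, blue, green, red), "fx", "fy", "cx", "cy" (pixels), "k1" (the pictures are not rectified: a ray, as slopes to the right and down, at radius r is drawn at 1 + k1 r^2 times it, then the intrinsics apply), "extrinsics" (4x4, takes a point from camera to world coordinates). Camera axes: x right, y up, looking along -z (the intrinsics and any distortion apply to the point x, -y, -z); pixel columns grow to the right and rows downward; lengths in m; the calibration is good to about 2 mm. A picture is of the moment at which its call begins. There is no depth.
- ctrl.hand_in(): hands the job in; it is judged then, once.
The state is a dict: "time_s": time; "qpos": joint angles; "joint_vel": joint speeds; "tau": joint torques, N m; "ee_pos": TCP position; "eef_rot": TCP orientation; "force": force on the tool from outside, world axes, zero at the start; "moment": the same for the moment, N m; "grip_width": finger opening in m; "grip_force": force on a finger pad.
Only numpy, scipy, OpenCV 4.12 (cv2) and the standard library are available. Lean on these libraries where they do the work, as an engineer would, in place of code of your own. Each camera call takes 0.05 s, during which the arm holds its last target. There are 200 camera calls.

TASK

Clear the three green hexagon tiles out of the wooden sorting tray: push the gate's red tab sideways to open the tray's mouth all the way, sweep the tiles out over the lip with the fingers so that they drop into the blue bin, then push the gate fully shut again so that the two small silvery steel discs stay behind on the tray. Only push and sweep, never pick up a tile or a disc, and leave the bin, mug, masking tape and nippers where they stand.

Things in the scene. Friction and masses are not known exactly. Their poses are not given: they have to be found in the camera images.
- tray: wooden sorting tray, fixed on the bench; origin at the centre of its underside, z up. Deck (where the tiles lie) 58 mm above the origin, inside -105 to +105 mm in x and y; walls 12 mm thick, 24 mm high above the deck. Mouth: a gap in the front (-x) wall, y -55 to +55 mm. The deck goes on through it as a lip that ends at x -140 mm; past it parts drop into the bin.
- mouth (a point): middle of the tray's mouth, at deck height in the plane of the gate (tray x -119, y 0, z 58 mm); axes as the tray's. 45 degree cheeks, as high as the walls, lead to the mouth inside the tray: from tray x -105, y +-55 mm to x -55, y +-105 mm
- gate (a joint): aluminium slide gate across the outside of the mouth, 22 mm high above the deck; 0 m = shut, 0.135 m = fully open. It slides along the tray's +y to open and has stops at both ends; it takes about 1.5 N to push and stays where it is left
- gate_tab (a point): centre of the gate's upright red tab, a plate facing along the tray's y (the sliding direction): 27 mm in the tray's x, 8 mm thick, from 25 to 47 mm above the deck, so its lower edge is above the walls. Shut, it is at x -133, y -64 mm in the tray's frame; open, at y +71 mm. Push its -y face to open, its +y face to shut
- bin: blue open plastic parts bin, 130 x 170 mm, 44 mm high, walls and floor 3 mm, 0.5 kg, loose on the bench; origin at the centre of its underside, axes parallel to the tray's. Its back wall is tucked under the tray's lip; its centre is 188 mm in front (-x) of the tray's.
- tile_a: glazed green hexagon mosaic tile, about 57 mm across and 7 mm thick, 32 g, lying flat on the tray's deck; origin at the centre of its underside; the one nearest the mouth
- tile_b: glazed green hexagon mosaic tile, about 57 mm across and 7 mm thick, 32 g, lying flat on the tray's deck; origin at the centre of its underside
- tile_c: glazed green hexagon mosaic tile, about 57 mm across and 7 mm thick, 32 g, lying flat on the tray's deck; origin at the centre of its underside
- disc_a: silvery-white polished steel disc, 24 mm diameter, 9 mm high, 24 g, on the tray's deck near the back wall; origin at the centre of its underside; it stays on the tray
- disc_b: silvery-white polished steel disc, 24 mm diameter, 9 mm high, 24 g, on the tray's deck near the back wall; origin at the centre of its underside; it stays on the tray
- nippers: tile nippers with black grips, 185 mm long, lying on the bench to the right of the tray; origin at their middle; leave alone
- mug: white mug, 92 mm across, 95 mm high, on the bench to the left of the bin; origin at the centre of its underside; leave alone
- masking_tape: roll of masking tape, 96 mm across, 25 mm high, lying flat on the bench beyond the mug; origin at the centre of its underside; leave alone

How it is judged:
By the outcome, as a careful person would: the job done as asked, in the order asked, and still so for the second after the job is handed in, with the robot touching nothing.
It also fails if it takes over 72 s, if anything falls off the work surface, if the arm or the gripper's body presses on something with over 40 N, if the wrist force passes 120 N, or if a joint passes its speed limit or range.

## Working session

There is one attempt and no reset: what is moved stays moved. The work goes in short steps, Python scripts to look and compute and a tool call to move; the robot and the scene stay as the last step left them, time stands still between calls to the robot, and variables do not carry over. Pictures are saved under pics/ and viewed, at most 10 in all, crops included, and the job is handed in when it is done.

```bash
ls; mkdir -p pics; python3 - <<'E'
from station import ctrl
import cv2,numpy as np
for n in("scene","top"):
    c=ctrl.camera(n); cv2.imwrite(f"pics/{n}0.png",c["pixels"]); print(n,c["fx"],c["cx"],c["cy"],c["k1"],np.round(c["extrinsics"],3).tolist())
print(ctrl.tip_extent,ctrl.get_obs())
E
```

```text
pics
station.py
scene 603.048970599878 319.2071795672011 242.0227086347522 -0.1748911586232432 [[-0.432, 0.64, -0.636, -0.356], [-0.902, -0.299, 0.311, 0.366], [0.009, 0.708, 0.706, 1.073], [0.0, 0.0, 0.0, 1.0]]
top 509.47364078448476 320.1302869570092 240.1630869422101 -0.13235206073226075 [[-0.005, 0.993, -0.119, 0.428], [-1.0, -0.006, -0.007, -0.049], [-0.008, 0.119, 0.993, 1.164], [0.0, 0.0, 0.0, 1.0]]
0.022 {'time_s': 0.1, 'qpos': array([-1.39257967e+00,  3.00376302e-01,  1.52149854e+00, -3.83588684e-06,
        1.32072373e+00, -6.65844358e-02]), 'joint_vel': array([ 0.00069615, -0.00052201, -0.00263705,  0.00033924, -0.00082011,
       -0.00042608]), 'tau': array([ 7.82303487e-04, -5.32645619e+01, -3.53286195e+01,  7.09365914e-02,
        2.34462053e-02, -4.89072829e-05]), 'ee_pos': array([ 0.13326686, -0.53339249,  0.22697324]), 'eef_rot': array([-3.14058872e+00, -6.32216454e-05,  2.44802009e-01]), 'force': array([-0.34198689, -0.2623859 , -0.63251532]), 'moment': array([-0.06766895, -0.02495937, -0.00815134]), 'grip_force': 0.0, 'grip_width': 0.09421211884916879}
```

View pics/top0.png

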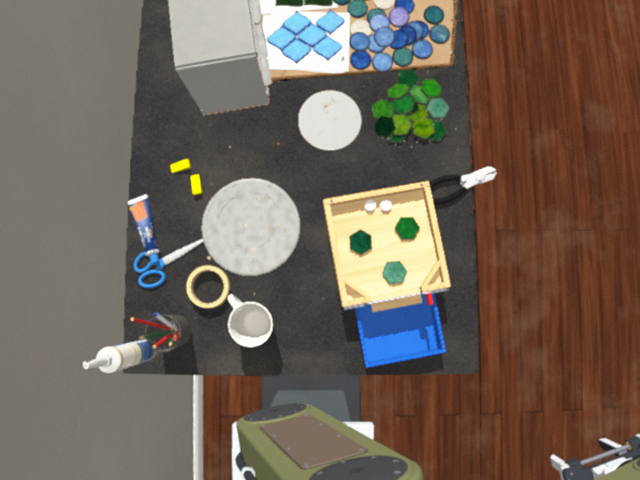

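View pics/scene0.png

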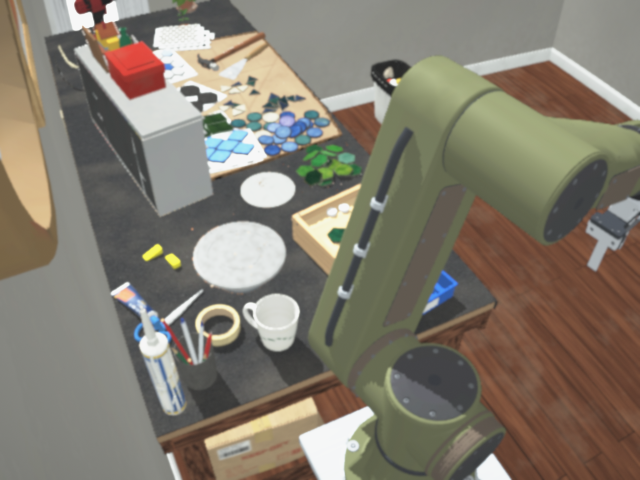

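The top view shows the tray at about (325–450, 185–305), slightly rotated, with tiles at (395,272), (360,242) and (407,229). The discs are at (370,206) and (386,206), the red tab is at (431,298), and the bin is around (400,330). The scene view is mostly blocked by the arm.

```bash
cat > h.py <<'E'
import cv2,numpy as np
def rays(c,px):
    px=np.array(px,float).reshape(-1,1,2)
    K=np.array([[c["fx"],0,c["cx"]],[0,c["fy"],c["cy"]],[0,0,1]])
    # forward model: d = u*(1+k1 r^2)
    u=cv2.undistortPointsIter(px,K,np.array([c["k1"],0,0,0.]),None,None,(3,50,1e-10)).reshape(-1,2)
    d=np.c_[u[:,0],-u[:,1],-np.ones(len(u))]
    E=np.array(c["extrinsics"]); return E[:3,3],d@E[:3,:3].T
def onplane(c,px,z):
    o,d=rays(c,px); return o+d*((z-o[2])/d[:,2])[:,None]
def blobs(mask,amin,amax=1e9):
    n,l,s,ce=cv2.connectedComponentsWithStats(mask.astype(np.uint8))
    return [(ce[i],s[i][4],s[i][:4]) for i in range(1,n) if amin<s[i][4]<amax]
E
python3 - <<'E'
from station import ctrl
from h import *
c=ctrl.camera("top");im=c["pixels"]
hsv=cv2.cvtColor(im,cv2.COLOR_BGR2HSV)
H,S,V=cv2.split(hsv)
roi=np.zeros(H.shape,bool);roi[165:375,310:470]=1
def show(n,m,z,a,b=1e9):
    for ce,ar,bb in blobs(m&roi,a,b): print(n,ce.round(1),ar,bb,onplane(c,[ce],z).round(4))
show("green",(H>50)&(H<95)&(S>70),.065,100)
show("red",((H<8)|(H>172))&(S>150),.095,10)
show("white",(S<40)&(V>180),.067,20,200)
m=((H>100)&(H<130)&(S>120)&roi).astype(np.uint8)
show("blue",m>0,.044,500)
w=((H>8)&(H<32)&(S>40)&(V>110)&roi).astype(np.uint8)
cs,_=cv2.findContours(w,cv2.RETR_EXTERNAL,cv2.CHAIN_APPROX_NONE)
k=max(cs,key=cv2.contourArea);print(cv2.minAreaRect(k))
ap=cv2.approxPolyDP(cv2.convexHull(k),4,True)[:,0];print(ap.tolist());print(onplane(c,ap,.082).round(4).tolist())
k=max(cv2.findContours(m,0,1)[0],key=cv2.contourArea);ap=cv2.approxPolyDP(cv2.convexHull(k),4,True)[:,0];print(ap.tolist(),onplane(c,ap,.044).round(4).tolist())
cr=cv2.resize(im[175:375,310:470],None,fx=3,fy=3,interpolation=cv2.INTER_CUBIC);cv2.imwrite("pics/crop.png",cr)
E
```

```text
green [406.8 227.6] 353 [396 218  23  20] [[ 0.5859 -0.2308  0.065 ]]
green [360.1 241.9] 343 [350 231  21  23] [[ 0.5553 -0.1281  0.065 ]]
green [394.1 272.1] 365 [383 262  23  21] [[ 0.4891 -0.2008  0.065 ]]
red [429.3 298.7] 52 [427 293   6  12] [[ 0.4308 -0.2699  0.095 ]]
white [465.8 180.1] 91 [461 174   9  14] [[ 0.6918 -0.366   0.067 ]]
white [369.8 205. ] 99 [364 200  12  11] [[ 0.636  -0.1504  0.067 ]]
white [385.5 205. ] 105 [380 200  12  11] [[ 0.6359 -0.1849  0.067 ]]
white [393.8 298.1] 96 [368 293  53  11] [[ 0.4331 -0.1987  0.067 ]]
blue [399.6 333.4] 4593 [355 294  91  75] [[ 0.3563 -0.2134  0.044 ]]
((386.24267578125, 242.69342041015625), (110.99960327148438, 112.00727081298828), 79.63367462158203)
[[428, 180], [450, 286], [343, 307], [322, 200]]
[[0.6883, -0.2776, 0.082], [0.4573, -0.3178, 0.082], [0.4152, -0.0889, 0.082], [0.6449, -0.0459, 0.082]]
[[434, 294], [445, 352], [366, 368], [355, 309]] [[0.4412, -0.291, 0.044], [0.3143, -0.3126, 0.044], [0.2823, -0.1391, 0.044], [0.4102, -0.1165, 0.044]]
```

View pics/crop.png

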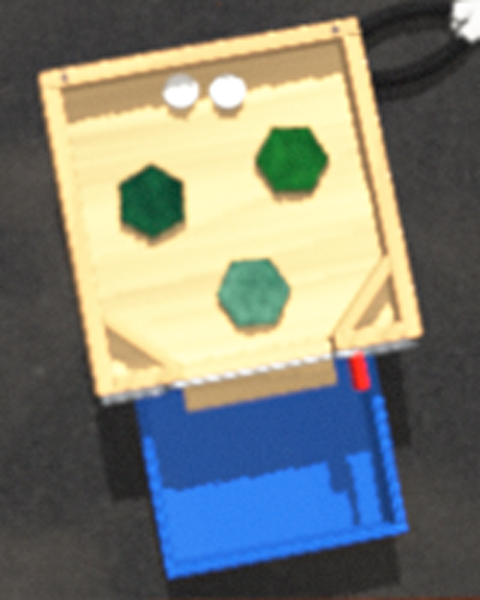

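The crop shows the tray square-on, with the gate shut along the mouth, the tab at crop (360,372) and the discs at (181,91) and (227,91). The wall-top square measures 234 mm, as it should. That puts the tray centre at (0.5515, -0.1826) with a yaw of 0.1815, and the tab comes out at tray (-134, -64), matching the spec.

In tray coordinates (mm), the tiles are a (-65,-7), b (14,53), c (25,-54), and the discs are at (89,16) and (83,-18).

Units first: shifts go in shares of 50 mm and turns go in units of 0.1 rad. So 0.043 m is 0.86, -0.0225 m is -0.45, 0.063 rad is 0.63.

```bash
cat > p.py <<'E'
from station import ctrl
import numpy as np
def T(p):
    c,s=np.cos(.1815),np.sin(.1815);d=np.array(p[:2])-[.5515,-.1826]
    return np.array([c*d[0]+s*d[1],-s*d[0]+c*d[1]])
if __name__=="__main__":
    o=ctrl.get_obs();print("t",round(o["time_s"],2),"tray xy mm",(T(o["ee_pos"])*1e3).round(1),"z",round(o["ee_pos"][2]*1e3,1),"dyaw",round(o["eef_rot"][2]-.1815,4),"F",o["force"].round(1),"w",round(o["grip_width"],4))
E
```

Request:
shift_gripper(increments={"x": [0, 0.86, 0.86, 0.86, 0.86, 0.86, 0.86, 0.86, 0.86, 0], "y": [0, -0.45, -0.45, -0.45, -0.45, -0.45, -0.45, -0.45, -0.45, 0], "z": [0, 0, 0, 0, 0, 0, 0, 0, 0, 0], "wx": [0, 0, 0, 0, 0, 0, 0, 0, 0, 0], "wy": [0, 0, 0, 0, 0, 0, 0, 0, 0, 0], "wz": [0.63, 0, 0, 0, 0, 0, 0, 0, 0, 0]}, jaw=0)

```text
time_s: 1.15
ee_pos: [0.4422, -0.291, 0.2271]
eef_rot: [-3.141, -0.0, 0.187]
force: [-0.8, -0.3, 0.6]
grip_width: 0.0173
grip_force: 0.0
```

```bash
python3 p.py
```

```text
t 1.15 tray xy mm [-127.1  -86.9] z 227.1 dyaw 0.0053 F [-0.8 -0.3  0.6] w 0.0173
```

Converted, -0.006 m is -0.12, 0.03 m is 0.6, 0.005 rad is 0.05.

Request:
shift_gripper(increments={"x": [-0.12, 0, 0, 0, 0, 0, 0], "y": [0.14, 0, 0, 0, 0, 0, 0], "z": [0, 0.6, 0.6, 0.6, 0.3, 0.22, 0], "wx": [0, 0, 0, 0, 0, 0, 0], "wy": [0, 0, 0, 0, 0, 0, 0], "wz": [0.05, 0, 0, 0, 0, 0, 0]}, jaw=0)

```text
time_s: 1.85
ee_pos: [0.4332, -0.3031, 0.1104]
eef_rot: [-3.14, 0.001, 0.175]
force: [-0.3, -0.4, 0.1]
grip_width: 0.0008
grip_force: 0.0
```

```bash
python3 p.py
```

```text
t 1.85 tray xy mm [-138.1  -97.1] z 110.4 dyaw -0.0063 F [-0.3 -0.4  0.1] w 0.0008
```

Converted, -0.014 m is -0.28, -0.01 m is -0.2, -0.006 rad is -0.06.

Request:
shift_gripper(increments={"x": [0.1, 0, 0, 0, 0, 0, 0, 0, 0, 0], "y": [-0.2, -0.28, -0.28, -0.28, -0.28, -0.28, -0.28, -0.28, -0.28, -0.28], "z": [0, 0, 0, 0, 0, 0, 0, 0, 0, 0], "wx": [0, 0, 0, 0, 0, 0, 0, 0, 0, 0], "wy": [0, 0, 0, 0, 0, 0, 0, 0, 0, 0], "wz": [-0.06, 0, 0, 0, 0, 0, 0, 0, 0, 0]})

```text
time_s: 2.85
ee_pos: [0.4145, -0.1666, 0.1114]
eef_rot: [3.142, -0.0, 0.183]
force: [1.6, -1.5, 0.3]
grip_width: 0.0007
grip_force: 0.9
```

```bash
python3 p.py
```

```text
t 2.85 tray xy mm [-131.9   40.5] z 111.4 dyaw 0.0013 F [ 1.6 -1.5  0.3] w 0.0007
```

Converted, -0.007 m is -0.14, -0.004 m is -0.08.

Request:
shift_gripper(increments={"x": [0, 0, 0, 0], "y": [-0.14, -0.08, -0.04, 0], "z": [0, 0, 0, 0], "wx": [0, 0, 0, 0], "wy": [0, 0, 0, 0], "wz": [0, 0, 0, 0]})

```text
time_s: 3.25
ee_pos: [0.4122, -0.1548, 0.1113]
eef_rot: [-3.141, 0.0, 0.183]
force: [0.5, 0.1, -1.1]
grip_width: -0.0002
grip_force: 0.0
```

```bash
python3 p.py
```

```text
t 3.25 tray xy mm [-132.    52.4] z 111.3 dyaw 0.0013 F [ 0.5  0.1 -1.1] w -0.0002
```

Converted, -0.002 m is -0.04.

Request:
shift_gripper(increments={"x": [0, 0, 0], "y": [-0.04, -0.04, 0], "z": [0, 0, 0], "wx": [0, 0, 0], "wy": [0, 0, 0], "wz": [0, 0, 0]})

```text
time_s: 3.55
ee_pos: [0.412, -0.1528, 0.1117]
eef_rot: [3.138, -0.001, 0.183]
force: [1.5, -16.6, -4.4]
grip_width: 0.0004
grip_force: 8.3
```

```bash
python3 p.py;python3 - <<'E'
from station import ctrl
from h import *; from p import T
c=ctrl.camera("top");im=c["pixels"];cv2.imwrite("pics/g1.png",cv2.resize(im[175:375,310:470],None,fx=3,fy=3))
H,S,V=cv2.split(cv2.cvtColor(im,cv2.COLOR_BGR2HSV));roi=np.zeros(H.shape,bool);roi[165:375,310:470]=1
for ce,ar,bb in blobs(((H<8)|(H>172))&(S>150)&roi,5): print(ce,ar,T(onplane(c,[ce],.095)[0]))
E
```

```text
t 3.55 tray xy mm [-131.9   54.5] z 111.7 dyaw 0.0013 F [  1.5 -16.6  -4.4] w 0.0004
```

View pics/g1.png

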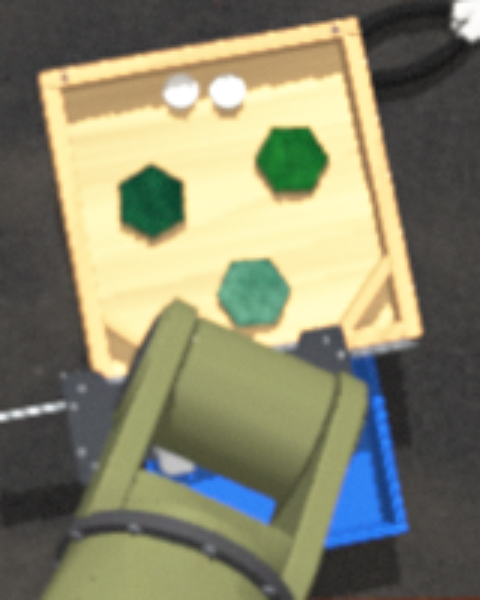

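The force stopped the finger at y = 54.5 mm, exactly the travel expected for full opening, and the picture shows the gate rail sticking out to the left at crop (30,410). The gate is fully open. Next I'll go behind tile a.

Converted, -0.025 m is -0.5, 0.03 m is 0.6.

Request:
shift_gripper(increments={"x": [0, 0, 0, 0.6, 0.6, 0.6, 0.52, 0, 0], "y": [0.22, 0, 0, 0.26, 0.26, 0.26, 0.26, 0, 0], "z": [0, -0.5, -0.5, 0, 0, 0, 0, 0, 0], "wx": [0, 0, 0, 0, 0, 0, 0, 0, 0], "wy": [0, 0, 0, 0, 0, 0, 0, 0, 0], "wz": [0, 0, 0, 0, 0, 0, 0, 0, 0]}, jaw=0.03)

```text
time_s: 4.5
ee_pos: [0.5368, -0.192, 0.1607]
eef_rot: [-3.141, 0.001, 0.183]
force: [-0.0, -0.0, 0.3]
grip_width: 0.0301
grip_force: 0.0
```

```bash
python3 p.py
```

```text
t 4.5 tray xy mm [-16.1  -6.6] z 160.7 dyaw 0.0012 F [-0.  -0.   0.3] w 0.0301
```

Converted, 0.03 m is 0.6, 0.0175 m is 0.35.

Request:
shift_gripper(increments={"x": [0, 0, 0, 0, 0], "y": [0, 0, 0, 0, 0], "z": [0.6, 0.6, 0.35, 0, 0], "wx": [0, 0, 0, 0, 0], "wy": [0, 0, 0, 0, 0], "wz": [0, 0, 0, 0, 0]})

```text
time_s: 5.0
ee_pos: [0.5367, -0.1919, 0.0844]
eef_rot: [-3.141, 0.0, 0.183]
force: [-0.2, -0.5, 0.9]
grip_width: 0.0296
grip_force: 0.0
```

```bash
python3 p.py
```

```text
t 5.0 tray xy mm [-16.3  -6.5] z 84.4 dyaw 0.001 F [-0.2 -0.5  0.9] w 0.0296
```

Request:
shift_gripper(increments={"x": [-0.2, -0.24, -0.24, -0.24, -0.24, -0.24, -0.24, -0.24, -0.24], "y": [0, 0, 0, 0, 0, 0, 0, 0, 0], "z": [0, 0, 0, 0, 0, 0, 0, 0, 0], "wx": [0, 0, 0, 0, 0, 0, 0, 0, 0], "wy": [0, 0, 0, 0, 0, 0, 0, 0, 0], "wz": [0, 0, 0, 0, 0, 0, 0, 0, 0]})

```text
time_s: 5.9
ee_pos: [0.4319, -0.2113, 0.084]
eef_rot: [3.142, 0.0, 0.183]
force: [-0.3, -1.3, -0.9]
grip_width: 0.0301
grip_force: 0.0
```

```bash
python3 p.py
```

```text
t 5.9 tray xy mm [-122.8   -6.6] z 84.0 dyaw 0.0013 F [-0.3 -1.3 -0.9] w 0.0301
```

Request:
shift_gripper(increments={"x": [-0.18, -0.16, -0.06, 0, 0.4, 0, 0, 0.9, 0.9, 0.9], "y": [0, 0, 0, 0, 0, 0, 0, -0.38, -0.38, -0.38], "z": [0, 0, 0, 0, 0, -0.8, -0.74, 0, 0, 0], "wx": [0, 0, 0, 0, 0, 0, 0, 0, 0, 0], "wy": [0, 0, 0, 0, 0, 0, 0, 0, 0, 0], "wz": [0, 0, 0, 0, 0, 0, 0, 0, 0, 0]})

```text
time_s: 6.9
ee_pos: [0.557, -0.1293, 0.1614]
eef_rot: [3.141, -0.001, 0.182]
force: [0.3, -0.7, -0.2]
grip_width: 0.0302
grip_force: 0.0
```

```bash
python3 p.py
```

```text
t 6.9 tray xy mm [15.  51.4] z 161.4 dyaw 0.0009 F [ 0.3 -0.7 -0.2] w 0.0302
```

Request:
shift_gripper(increments={"x": [0.9, 0, 0, 0, 0, 0], "y": [-0.38, 0, 0, 0, 0, 0], "z": [0, 0, 0, 0, 0, 0], "wx": [0, 0, 0, 0, 0, 0], "wy": [0, 0, 0, 0, 0, 0], "wz": [0, -1.27, -1.26, -1.26, 0, 0]}, jaw=0.024)

```text
time_s: 7.5
ee_pos: [0.5962, -0.1036, 0.1608]
eef_rot: [-3.141, 0.0, 0.558]
force: [0.1, 0.4, -0.3]
grip_width: 0.0239
grip_force: 0.0
```

```bash
python3 p.py;python3 - <<'E'
from station import ctrl
from h import *
c=ctrl.camera("top");cv2.imwrite("pics/g2.png",cv2.resize(c["pixels"][175:375,310:470],None,fx=3,fy=3))
c=ctrl.camera("scene");cv2.imwrite("pics/s2.png",c["pixels"])
E
```

```text
t 7.5 tray xy mm [58.2 69.7] z 160.8 dyaw 0.3767 F [ 0.1  0.4 -0.3] w 0.0239
```

View pics/g2.png

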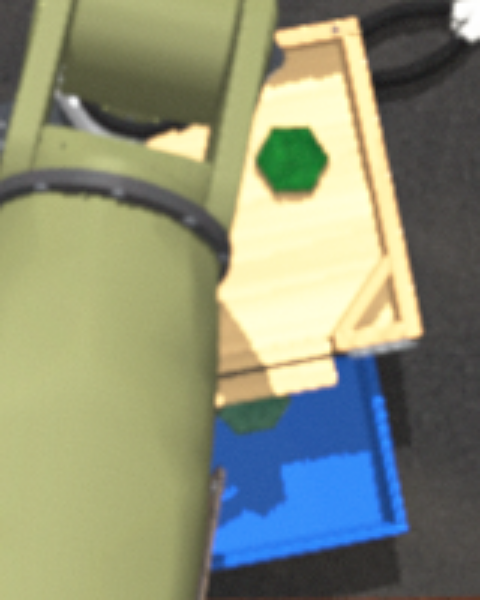

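Tile a is in the bin, visible under the lip at crop (253,412), and the gate is still open. Now tile b.

Converted, -0.013 m is -0.26, 0.03 m is 0.6.

Request:
shift_gripper(increments={"x": [0, 0, 0, 0, -0.26, -0.26, -0.26, -0.26, -0.26, -0.26], "y": [0, 0, 0, 0, 0, 0, 0, 0, 0, 0], "z": [0.6, 0.6, 0.35, 0, 0, 0, 0, 0, 0, 0], "wx": [0, 0, 0, 0, 0, 0, 0, 0, 0, 0], "wy": [0, 0, 0, 0, 0, 0, 0, 0, 0, 0], "wz": [0, 0, 0, 0, 0, 0, 0, 0, 0, 0]})

```text
time_s: 8.6
ee_pos: [0.5292, -0.1459, 0.0836]
eef_rot: [3.141, -0.0, 0.561]
force: [-0.3, 0.3, 0.8]
grip_width: 0.0241
grip_force: 0.1
```

```bash
python3 p.py
```

```text
t 8.6 tray xy mm [-15.3  40.2] z 83.6 dyaw 0.3799 F [-0.3  0.3  0.8] w 0.0241
```

Request:
shift_gripper(increments={"x": [-0.26, -0.26, -0.26, -0.26, -0.26, -0.26, -0.26, -0.26, -0.2], "y": [0, 0, 0, 0, 0, 0, 0, 0, 0], "z": [0, 0, 0, 0, 0, 0, 0, 0, 0], "wx": [0, 0, 0, 0, 0, 0, 0, 0, 0], "wy": [0, 0, 0, 0, 0, 0, 0, 0, 0], "wz": [0, 0, 0, 0, 0, 0, 0, 0, 0]})

```text
time_s: 9.5
ee_pos: [0.4326, -0.2066, 0.0835]
eef_rot: [-3.142, 0.0, 0.561]
force: [1.1, 0.5, 0.4]
grip_width: 0.0241
grip_force: 0.0
```

```bash
python3 p.py
```

```text
t 9.5 tray xy mm [-121.2   -2.1] z 83.5 dyaw 0.38 F [1.1 0.5 0.4] w 0.0241
```

Converted, -0.004 m is -0.08, -0.04 m is -0.8.

Request:
shift_gripper(increments={"x": [-0.2, -0.16, -0.08, 0, 0, 0.4, 0, 0], "y": [0, 0, 0, 0, 0, 0, 0, 0], "z": [0, 0, 0, 0, 0, 0, -0.8, -0.74], "wx": [0, 0, 0, 0, 0, 0, 0, 0], "wy": [0, 0, 0, 0, 0, 0, 0, 0], "wz": [0, 0, 0, 0, 0, 0, 0, 0]})

```text
time_s: 10.3
ee_pos: [0.4321, -0.2063, 0.161]
eef_rot: [-3.14, 0.001, 0.563]
force: [0.1, -0.6, 1.3]
grip_width: 0.024
grip_force: 0.0
```

```bash
python3 p.py
```

```text
t 10.3 tray xy mm [-121.8   -1.8] z 161.0 dyaw 0.3814 F [ 0.1 -0.6  1.3] w 0.024
```

Request:
shift_gripper(increments={"x": [0, 0, 0, 0.98, 0.98, 0.98, 0.98, 0, 0], "y": [0, 0, 0, 0.34, 0.34, 0.34, 0.34, 0, 0], "z": [0, 0, 0, 0, 0, 0, 0, 0, 0], "wx": [0, 0, 0, 0, 0, 0, 0, 0, 0], "wy": [0, 0, 0, 0, 0, 0, 0, 0, 0], "wz": [1.27, 1.27, 1.26, 0, 0, 0, 0, 0, 0]})

```text
time_s: 11.2
ee_pos: [0.6298, -0.2368, 0.1587]
eef_rot: [-3.14, 0.002, 0.183]
force: [0.3, 0.4, -0.4]
grip_width: 0.0238
grip_force: 0.0
```

```bash
python3 p.py;python3 - <<'E'
from station import ctrl
from h import *
c=ctrl.camera("top");cv2.imwrite("pics/g3.png",cv2.resize(c["pixels"][175:375,310:470],None,fx=3,fy=3))
E
```

```text
t 11.2 tray xy mm [ 67.2 -67.4] z 158.7 dyaw 0.0012 F [ 0.3  0.4 -0.4] w 0.0238
```

View pics/g3.png

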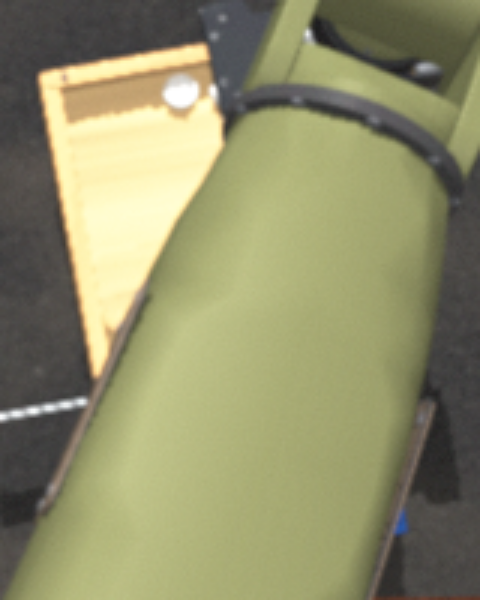

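Tile b is gone from its place in the tray and disc a hasn't moved. The arm hides the rest of the view. Now tile c.

Converted, 0.004 m is 0.08, 0.12 rad is 1.2.

Request:
shift_gripper(increments={"x": [0.08, 0, 0, 0, 0, 0], "y": [0.08, 0, 0, 0, 0, 0], "z": [0, 0, 0, 0, 0, 0], "wx": [0, 0, 0, 0, 0, 0], "wy": [0, 0, 0, 0, 0, 0], "wz": [0, 1.2, 1.2, 1.18, 0, 0]})

```text
time_s: 11.85
ee_pos: [0.634, -0.2407, 0.1613]
eef_rot: [3.141, -0.001, -0.173]
force: [-0.2, -0.2, -0.3]
grip_width: 0.024
grip_force: 0.0
```

```bash
python3 p.py
```

```text
t 11.85 tray xy mm [ 70.6 -72. ] z 161.3 dyaw -0.3545 F [-0.2 -0.2 -0.3] w 0.024
```

Converted, 0.03 m is 0.6, 0.0175 m is 0.35.

Request:
shift_gripper(increments={"x": [0, 0, 0, 0, -0.26, -0.26, -0.26, -0.26, -0.26, -0.26], "y": [0, 0, 0, 0, 0, 0, 0, 0, 0, 0], "z": [0.6, 0.6, 0.35, 0, 0, 0, 0, 0, 0, 0], "wx": [0, 0, 0, 0, 0, 0, 0, 0, 0, 0], "wy": [0, 0, 0, 0, 0, 0, 0, 0, 0, 0], "wz": [0, 0, 0, 0, 0, 0, 0, 0, 0, 0]})

```text
time_s: 12.85
ee_pos: [0.5569, -0.2268, 0.0834]
eef_rot: [3.141, -0.001, -0.173]
force: [0.1, -0.5, 0.4]
grip_width: 0.0239
grip_force: 0.1
```

```bash
python3 p.py
```

```text
t 12.85 tray xy mm [ -2.7 -44.5] z 83.4 dyaw -0.3546 F [ 0.1 -0.5  0.4] w 0.0239
```

Request:
shift_gripper(increments={"x": [-0.26, -0.26, -0.26, -0.26, -0.26, -0.26, -0.26, -0.26, -0.26, -0.26], "y": [0, 0, 0, 0, 0, 0, 0, 0, 0, 0], "z": [0, 0, 0, 0, 0, 0, 0, 0, 0, 0], "wx": [0, 0, 0, 0, 0, 0, 0, 0, 0, 0], "wy": [0, 0, 0, 0, 0, 0, 0, 0, 0, 0], "wz": [0, 0, 0, 0, 0, 0, 0, 0, 0, 0]})

```text
time_s: 13.85
ee_pos: [0.4289, -0.2041, 0.0835]
eef_rot: [3.141, -0.001, -0.173]
force: [-0.2, -0.1, -0.2]
grip_width: 0.0238
grip_force: 0.0
```

```bash
python3 p.py
```

```text
t 13.85 tray xy mm [-124.4    1. ] z 83.5 dyaw -0.3547 F [-0.2 -0.1 -0.2] w 0.0238
```

Converted, -0.045 m is -0.9, 0.02 m is 0.4, -0.14 rad is -1.4.

Request:
shift_gripper(increments={"x": [-0.2, -0.16, -0.04, 0, 0, 0.4, 0, 0, 0, 0], "y": [0, 0, 0, 0, 0, 0, 0, 0, 0, 0], "z": [0, 0, 0, 0, 0, 0, -0.9, -0.9, 0, 0], "wx": [0, 0, 0, 0, 0, 0, 0, 0, 0, 0], "wy": [0, 0, 0, 0, 0, 0, 0, 0, 0, 0], "wz": [0, 0, 0, 0, 0, 0, 0, 0, -1.4, -1.4]})

```text
time_s: 14.85
ee_pos: [0.4302, -0.2043, 0.1742]
eef_rot: [3.14, -0.002, 0.11]
force: [0.4, 0.1, -0.8]
grip_width: 0.0236
grip_force: 0.0
```

```bash
python3 p.py
```

```text
t 14.85 tray xy mm [-123.2    0.5] z 174.2 dyaw -0.0718 F [ 0.4  0.1 -0.8] w 0.0236
```

Request:
shift_gripper(increments={"x": [0, -0.2, -0.2, -0.2, -0.2, -0.2, -0.4, -0.4, 0], "y": [0, 0.9, 0.9, 0.9, 0.9, 0.9, 0.8, 0.8, 0], "z": [0, 0, 0, 0, 0, 0, 0, 0, 0], "wx": [0, 0, 0, 0, 0, 0, 0, 0, 0], "wy": [0, 0, 0, 0, 0, 0, 0, 0, 0], "wz": [-0.75, 0, 0, 0, 0, 0, 0, 0, 0]}, jaw=0)

```text
time_s: 15.75
ee_pos: [0.393, -0.5242, 0.1717]
eef_rot: [-3.141, 0.001, 0.175]
force: [-0.3, 0.2, -0.7]
grip_width: 0.0004
grip_force: 0.0
```

```bash
python3 p.py;python3 - <<'E'
from station import ctrl
from h import *
c=ctrl.camera("top");cv2.imwrite("pics/g4.png",cv2.resize(c["pixels"][175:375,290:470],None,fx=3,fy=3))
E
```

```text
t 15.75 tray xy mm [-217.6 -307.4] z 171.7 dyaw -0.0065 F [-0.3  0.2 -0.7] w 0.0004
```

View pics/g4.png

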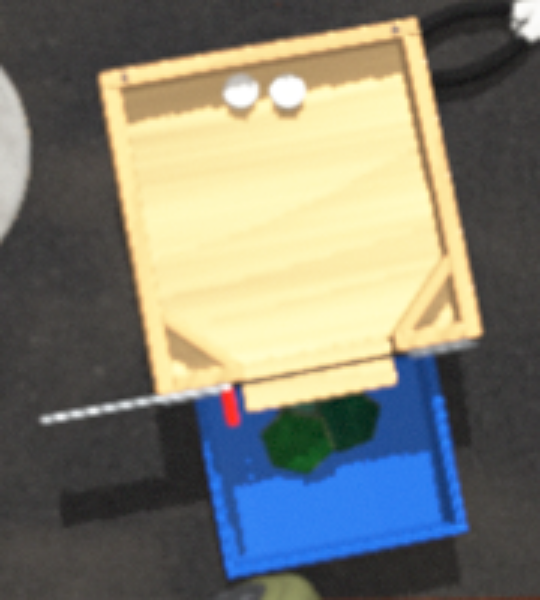

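The tray holds only the two discs, which haven't moved. Dark tile b and bright tile c lie in the bin at (350,418) and (298,440), with a sliver of tile a between them under the lip. The gate is fully open, with the tab at (231,407). Now I'll shut it.

Request:
shift_gripper(increments={"x": [0.188, 0.188, 0.188, 0.188, 0.188, 0.188, 0.188, 0.188, 0.188, 0], "y": [-0.91, -0.91, -0.91, -0.91, -0.91, -0.91, -0.91, -0.91, -0.91, 0], "z": [0, 0, 0, 0, 0, 0, 0, 0, 0, 0], "wx": [0, 0, 0, 0, 0, 0, 0, 0, 0, 0], "wy": [0, 0, 0, 0, 0, 0, 0, 0, 0, 0], "wz": [-0.06, 0, 0, 0, 0, 0, 0, 0, 0, 0]})

```text
time_s: 16.8
ee_pos: [0.4031, -0.0974, 0.1732]
eef_rot: [-3.141, -0.001, 0.191]
force: [0.7, -0.1, 0.3]
grip_width: 0.0004
grip_force: 0.0
```

```bash
python3 p.py
```

```text
t 16.8 tray xy mm [-130.6  110.6] z 173.2 dyaw 0.0093 F [ 0.7 -0.1  0.3] w 0.0004
```

Request:
shift_gripper(increments={"x": [0, 0], "y": [0, 0], "z": [0, 0], "wx": [0, 0], "wy": [0, 0], "wz": [0, 0]})

```text
time_s: 17.0
ee_pos: [0.4034, -0.1024, 0.173]
eef_rot: [3.141, -0.0, 0.185]
force: [0.8, -0.5, 0.5]
grip_width: 0.0007
grip_force: 0.0
```

```bash
python3 p.py
```

```text
t 17.0 tray xy mm [-131.2  105.6] z 173.0 dyaw 0.0034 F [ 0.8 -0.5  0.5] w 0.0007
```

Request:
shift_gripper(increments={"x": [-0.02, 0, 0, 0], "y": [0, 0, 0, 0], "z": [0.6, 0.4, 0.24, 0], "wx": [0, 0, 0, 0], "wy": [0, 0, 0, 0], "wz": [0.03, 0, 0, 0]})

```text
time_s: 17.4
ee_pos: [0.4015, -0.103, 0.1096]
eef_rot: [-3.14, 0.003, 0.18]
force: [0.0, -0.4, -0.1]
grip_width: 0.0005
grip_force: 0.0
```

```bash
python3 p.py
```

```text
t 17.4 tray xy mm [-133.1  105.3] z 109.6 dyaw -0.0014 F [ 0.  -0.4 -0.1] w 0.0005
```

Request:
shift_gripper(increments={"x": [0, 0, 0, 0, 0, 0, 0, 0, 0, 0], "y": [0.28, 0.28, 0.28, 0.28, 0.28, 0.28, 0.28, 0.28, 0.28, 0.28], "z": [0, 0, 0, 0, 0, 0, 0, 0, 0, 0], "wx": [0, 0, 0, 0, 0, 0, 0, 0, 0, 0], "wy": [0, 0, 0, 0, 0, 0, 0, 0, 0, 0], "wz": [0, 0, 0, 0, 0, 0, 0, 0, 0, 0]})

```text
time_s: 18.4
ee_pos: [0.4277, -0.2411, 0.1108]
eef_rot: [-3.141, 0.0, 0.182]
force: [-2.0, 1.7, 1.3]
grip_width: 0.0006
grip_force: 0.9
```

```bash
python3 p.py
```

```text
t 18.4 tray xy mm [-132.3  -35.2] z 110.8 dyaw 0.0003 F [-2.   1.7  1.3] w 0.0006
```

Request:
shift_gripper(increments={"x": [0, 0, 0], "y": [0.12, 0.08, 0], "z": [0, 0, 0], "wx": [0, 0, 0], "wy": [0, 0, 0], "wz": [0, 0, 0]})

```text
time_s: 18.7
ee_pos: [0.4296, -0.2502, 0.1109]
eef_rot: [3.141, -0.0, 0.182]
force: [-0.2, 0.3, 0.2]
grip_width: 0.0006
grip_force: 0.0
```

```bash
python3 p.py
```

```text
t 18.7 tray xy mm [-132.1  -44.5] z 110.9 dyaw 0.0001 F [-0.2  0.3  0.2] w 0.0006
```

Request:
shift_gripper(increments={"x": [0, 0, 0, 0], "y": [0.04, 0.03, 0.03, 0], "z": [0, 0, 0, 0], "wx": [0, 0, 0, 0], "wy": [0, 0, 0, 0], "wz": [0, 0, 0, 0]})

```text
time_s: 19.1
ee_pos: [0.4303, -0.2545, 0.1109]
eef_rot: [-3.141, 0.0, 0.182]
force: [-0.7, 4.6, 0.6]
grip_width: 0.0006
grip_force: 2.0
```

```bash
python3 p.py
```

```text
t 19.1 tray xy mm [-132.1  -48.8] z 110.9 dyaw 0.0004 F [-0.7  4.6  0.6] w 0.0006
```

Request:
shift_gripper(increments={"x": [0, 0], "y": [0.03, 0], "z": [0, 0], "wx": [0, 0], "wy": [0, 0], "wz": [0, 0]})

```text
time_s: 19.3
ee_pos: [0.4304, -0.2547, 0.1107]
eef_rot: [-3.138, 0.001, 0.182]
force: [-1.6, 14.1, 4.5]
grip_width: 0.0005
grip_force: 7.2
```

```bash
python3 p.py
```

```text
t 19.3 tray xy mm [-132.1  -49.1] z 110.7 dyaw 0.0005 F [-1.6 14.1  4.5] w 0.0005
```

Request:
shift_gripper(increments={"x": [0, 0, 0, -0.2, -0.2, -0.2, -0.2, -0.4, -0.4, 0], "y": [-0.24, 0, 0, 0.9, 0.9, 0.9, 0.9, 0.9, 0.9, 0], "z": [0, -0.8, -0.8, 0, 0, 0, 0, 0, 0, 0], "wx": [0, 0, 0, 0, 0, 0, 0, 0, 0, 0], "wy": [0, 0, 0, 0, 0, 0, 0, 0, 0, 0], "wz": [0, 0, 0, 0, 0, 0, 0, 0, 0, 0]})

```text
time_s: 20.3
ee_pos: [0.3962, -0.5286, 0.1898]
eef_rot: [3.141, 0.001, 0.177]
force: [-0.3, 0.9, 0.2]
grip_width: 0.0003
grip_force: 0.0
```

```bash
python3 - <<'E'
from station import ctrl
from h import *; from p import T
c=ctrl.camera("top");im=c["pixels"];cv2.imwrite("pics/g5.png",cv2.resize(im[175:375,230:470],None,fx=3,fy=3))
H,S,V=cv2.split(cv2.cvtColor(im,cv2.COLOR_BGR2HSV));roi=np.zeros(H.shape,bool);roi[165:375,310:470]=1
for ce,ar,bb in blobs(((H<8)|(H>172))&(S>150)&roi,5): print(ce,ar,T(onplane(c,[ce],.095)[0]))
E
```

```text
[429.51923077 298.40384615] 52 [-0.13387382 -0.06458776]
```

View pics/g5.png

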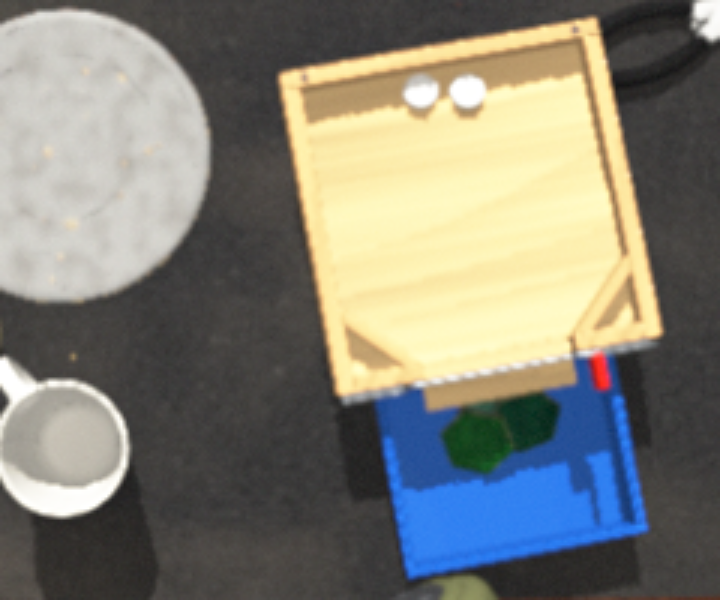

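The gate is shut against its stop: the tab is back at tray y -64.6 mm, seen at (600,372). The discs are still at (421,91) and (467,91), the tiles are in the bin, and the bin and mug haven't moved.

```bash
python3 -c "
from station import ctrl
print(ctrl.hand_in())"
```

```text
the job is handed in; nothing more can be done
None
```

I've handed the job in at about 20 s of the 72 s allowed: the three tiles are in the bin, the gate is pushed fully shut against its stop, and both discs are still where they started on the tray.

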